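Pack the suturing practice tray

TASK

Pack the suturing tray for the next student: lay the needle holder flat in the long bay and the thumb forceps flat in the shorter oblong bay, stand the squat steel pot in the square bay, and stand the glass vial upright inside that pot. Leave the scissors, the scalpel handle and the tall beaker where they are.

Things in the scene. Friction and masses are not known exactly. Their poses are not given: they have to be found in the camera images.
- needle_holder_mid (a point): steel needle holder lying flat: two finger rings at one end (-x), one closed, straight, narrow jaw at the other (+x). 125 mm long, 54 mm wide over the rings. The point is the middle of its box joint, half-way along and half-way up (5 mm above its underside); x runs towards the jaw, z up. Grip here across y: the joint is a 13 mm wide, 10 mm high, 34 mm long block. About 60 g.
- forceps_mid (a point): steel thumb forceps (tweezers) lying on the side, without rings: two springy-looking but rigid arms in a slender leaf shape, joined at the -x end, the tips at +x. 96 mm long, 17 mm wide in the middle, 10 mm high. The point is half-way along and half-way up (5 mm above its underside); x runs towards the tips, z up. Grip here across y: the arms run parallel, 17 mm over both, for 32 mm. About 30 g.
- pot_mid (a point): squat round steel pot, open at the top: 36 mm high, 56 mm across the rim, 50 mm across the base, wall 2.5 mm, inner floor 3 mm above its underside and about 45 mm across. The point is on its axis half-way up (18 mm above its underside); z up. Grip it across the outside. About 90 g.
- vial_mid (a point): small amber glass vial standing upright, aluminium cap: 56 mm high, 24 mm in diameter, the cap (the top 14 mm) 23 mm. The point is on its axis half-way up (28 mm above its underside); z up. Standing in the pot, it sticks out 23 mm above the rim: hold it by its cap. About 35 g.
- scissors_mid (a point): look-alike to leave: steel scissors lying flat with their two blades open in a V and two finger rings, 117 mm long, 66 mm wide over the rings. The point is at the pivot, about half-way along, 4.5 mm above the underside; x towards the blades.
- scalpel_handle_mid (a point): look-alike to leave: steel scalpel handle without a blade, one flat solid bar with a narrower neck at +x, 115 mm long, 10 mm wide, 6 mm high. The point is half-way along and half-way up; x along it.
- beaker_mid (a point): look-alike to leave: tall, narrow steel beaker standing upright, 80 mm high, 44 mm across the rim. The point is on its axis half-way up.
- bay_long_floor (a point): one of three grey-floored inserts with white rims standing side by side on the aluminium tray; outer size 160 x 80 x 12 mm, the three stand in any order. This point is the middle of its floor, 8 mm above the table and 9 mm below the rims (which are 17 mm above the table); x runs along the insert's length, y across it, z up. The long bay is open over 150 mm by 72 mm.
- bay_short_floor (a point): one of three grey-floored inserts with white rims standing side by side on the aluminium tray; outer size 160 x 80 x 12 mm, the three stand in any order. This point is the middle of its floor, 8 mm above the table and 9 mm below the rims (which are 17 mm above the table); x runs along the insert's length, y across it, z up. The shorter oblong bay is open over 116 mm by 72 mm, with a 22 mm solid white end at both ends.
- bay_square_floor (a point): one of three grey-floored inserts with white rims standing side by side on the aluminium tray; outer size 160 x 80 x 12 mm, the three stand in any order. This point is the middle of its floor, 8 mm above the table and 9 mm below the rims (which are 17 mm above the table); x runs along the insert's length, y across it, z up. The square bay is open over 74 mm by 72 mm, with a 43 mm solid white block at both ends.

How it is judged:
At the end, for the whole second after the job is handed in: Each on the floor of its bay, released, at rest: needle holder flat, within 18 mm along and 16 mm across; forceps flat, within 18 and 30 mm; pot upright, within 15 mm; vial upright on the pot's floor. Scissors, scalpel handle and beaker within 30 mm of their start, beaker upright (x of needle_holder_mid in the frame of bay_long_floor between -0.018 and 0.018 m and y of needle_holder_mid in the frame of bay_long_floor between -0.016 and 0.016 m and z of needle_holder_mid in the frame of bay_long_floor between 0 and 0.009 m and angle between each of needle_holder_mid, forceps_mid, pot_mid's own z axis and vertical below 0.1 rad and x of forceps_mid in the frame of bay_short_floor between -0.018 and 0.018 m and y of forceps_mid in the frame of bay_short_floor between -0.03 and 0.03 m and z of forceps_mid in the frame of bay_short_floor between 0 and 0.009 m and x of pot_mid in the frame of bay_square_floor between -0.015 and 0.015 m and y of pot_mid in the frame of bay_square_floor between -0.015 and 0.015 m and z of pot_mid in the frame of bay_square_floor between 0 and 0.022 m and horizontal distance between vial_mid and pot_mid below 0.015 m and z of vial_mid in the frame of pot_mid below 0.02 m and angle between vial_mid's own z axis and vertical below 0.12 rad and linear speed of each of needle_holder, forceps, pot, vial below 0.02 m/s and distance of each of scissors_mid, scalpel_handle_mid, beaker_mid from where it was at the start of the episode below 0.03 m and angle between beaker_mid's own z axis and vertical below 0.2 rad); the robot touches nothing.
It fails at once if a look-alike (scissors, scalpel handle or beaker) is picked up, knocked over or pushed away by more than 30 mm (distance of any of scissors_mid, scalpel_handle_mid, beaker_mid from where it was at the start of the episode above 0.03 m).
It also fails if it takes over 112 s, if anything falls off the work surface, if the arm or the gripper's body presses on something with over 40 N, if the wrist force passes 120 N, or if a joint passes its speed limit or range.

ROBOT

A 6-joint arm with a two-finger parallel gripper is mounted at the origin on the work surface. World frame = base frame: x ahead of the robot, y to its left, z up, the work surface at z = 0. Lengths are in m, angles in rad, forces in N, time in s.
With the tool pointing down it reaches from about 0.35 to 0.85 m from the base axis. Payload 8.1 kg.
Tool frame: the origin (TCP) lies at the very end of the fingers, on their centre line; the grasp point (between the pads) lies 19 mm behind it (robot.grip_depth is the distance from the TCP to the grasp point, in m); z points along the fingers, y is the line along which they close (so a half turn about z gives the same grasp; the last joint's range is limited). The gripper opens to 85 mm and grips with 20 to 120 N. Pads are 22 mm wide; open, the fingers measure 114 mm over their backs; the gripper's body (76 mm by 85 mm) begins 54 mm behind the grasp point. The pads swing forward as they close: fully open they stand 13 mm farther back than shut.
Start: joints at [1.245, 0.13, 1.488, -0, 1.523, -0.085], TCP at [0.143, 0.583, 0.194] pointing down, gripper open.
Joint ranges: [-2.96, 2.96], [-0.89, 2.26], [0.02, 2.5], [-1.34, 4.48], [0, 2.73], [-2.66, 2.66]. Speed limits (rad/s): [2.39, 2.39, 2.79, 3.14, 3.14, 3.14].

INTERFACE

Orientations are given as a rotation vector (axis times angle).
In Python, from plant import robot, optics gives the robot as it stands.
- The arm moves only by the tool servo_tool, never from a script. Its arguments are lists of equal length, an entry for each row: "hand": the finger opening in mm, from 0 to 85.4; "slide": the shift along the tool's x, y, z in mm, a list of three; "turn": the turn, a rotation vector about the tool's x, y, z in rad, a list of three. In form: {"hand": [hand, ...], "slide": [[x, y, z], ...], "turn": [[ax, ay, az], ...]}. A call has 1 to 10 rows; each row shifts and turns the commanded pose from where the row before left it, along the tool's axes as they then stand; what a row does not reach is not made up. A row lasts 1/8 s, in which the tool goes at most 62.5 mm and 10.7 degrees, less where a joint would pass 70% of its speed; a pose out of reach is approached as far as the arm can. A call with a gripper value outside its range is refused whole. The fingers move at their own pace and stop on an object; the grip force is fixed at half the most. Time passes only in rows, so rows that do not move let the fingers close. It gives the time, the measured TCP pose, the force, the opening and the grip force at its end, in the units of the state.
- robot.get_state(): the state, without advancing time (a new reading comes with each control period).
- optics.get_image(name): name is "scene" or "top"; returns a dict with "frame" (420x560x3 uint8, blue, green, red), "fx", "fy", "cx", "cy" (pixels), "rvec" (rotation vector, rad) and "tvec" (3), from world to camera coordinates, as OpenCV has them. Camera axes: x right, y down, z forward; pixel columns grow to the right and rows downward; lengths in m; the calibration is good to about 2 mm. A picture is of the moment at which its call begins. There is no depth.
- robot.finish_job(): hands the job in; it is judged then, once.
The state is a dict: "t": time; "joint_positions": joint angles; "joint_vel": joint speeds; "joint_efforts": joint torques, N m; "ee_pos": TCP position; "eef_rot": TCP orientation; "contact_force": force on the tool from outside, world axes, zero at the start; "torque": the same for the moment, N m; "finger_gap": finger opening in m; "finger_force": force on a finger pad.
Only numpy, scipy, OpenCV 4.12 (cv2) and the standard library are available. Lean on these libraries where they do the work, as an engineer would, in place of code of your own. Each camera call takes 0.05 s, during which the arm holds its last target. There are 200 camera calls.

## Working session

There is one attempt and no reset: what is moved stays moved. The work goes in short steps, Python scripts to look and compute and a tool call to move; the robot and the scene stay as the last step left them, time stands still between calls to the robot, and variables do not carry over. Pictures are saved under pics/ and viewed, at most 14 in all, crops included, and the job is handed in when it is done.

Besides the shell and the picture viewer there is one more tool, called after "Call:" as name(argument=value, ...), one argument or row to a line, values as JSON. servo_tool: Moves the arm, as the interface text tells. Its arguments: {"type":"object","properties":{"hand":{"type":"array","items":{"type":"number"}},"slide":{"type":"array","items":{"type":"array","items":{"type":"number"}}},"turn":{"type":"array","items":{"type":"array","items":{"type":"number"}}}},"required":["hand","slide","turn"]}

```bash
ls; mkdir -p pics; python3 - <<'E'
from plant import robot, optics
import cv2,pickle
for n in("top","scene"):
    d=optics.get_image(n); pickle.dump(d,open(f"{n}.pkl","wb"))
    cv2.imwrite(f"pics/{n}0.png",cv2.resize(d["frame"],(800,600),interpolation=cv2.INTER_CUBIC))
    print(n,d["fx"],d["cx"],d["cy"],d["rvec"],d["tvec"])
s=robot.get_state();print(s)
E
```

```text
pics
top 414.24402422857844 274.65582681645037 210.60817532621408 [ 2.17001102 -2.19564744  0.07581382] [-0.01083643  0.50763298  1.05829502]
scene 462.9443344200069 276.7885227339997 205.7647158735982 [ 1.07013658  2.2022596  -1.16881359] [ 0.31039926 -0.18884573  1.40385722]
{'t': 0.1, 'joint_positions': array([ 1.24459674e+00,  1.31108352e-01,  1.48919925e+00,  2.11407823e-06,
        1.52299981e+00, -8.53810123e-02]), 'joint_vel': array([ 0.00169202, -0.00101842, -0.00129051, -0.00044167, -0.00039221,
        0.00123534]), 'joint_efforts': array([ 8.64148624e-04, -5.70954072e+01, -5.01942945e+01, -1.94841446e-04,
        8.13886814e-03, -2.84840588e-06]), 'ee_pos': array([0.14288081, 0.58214958, 0.19261997]), 'eef_rot': array([-3.77321215e-01, -3.11849510e+00,  2.63572058e-03]), 'contact_force': array([-0.86687984,  0.2979303 , -0.04551869]), 'torque': array([-0.00834942,  0.01979847,  0.00114019]), 'finger_force': 0.0, 'finger_gap': 0.08551503987409803}
```

View pics/top0.png

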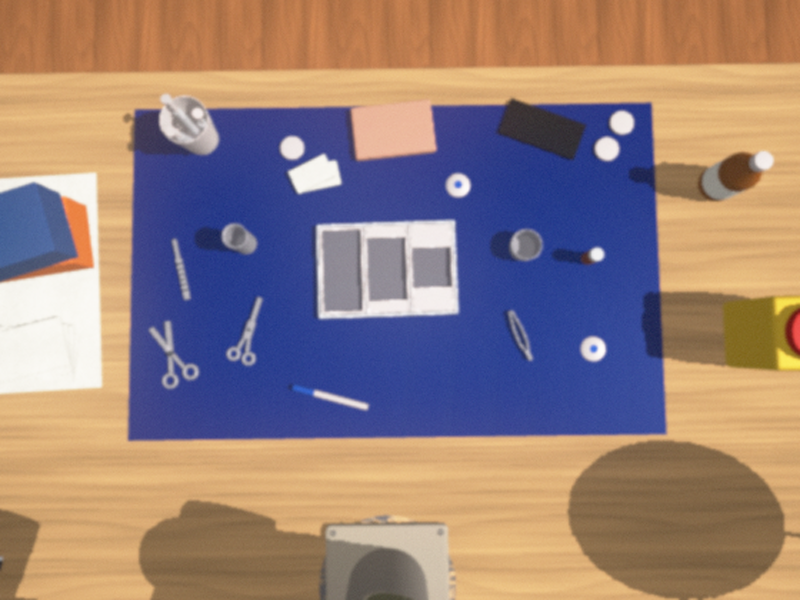

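View pics/scene0.png

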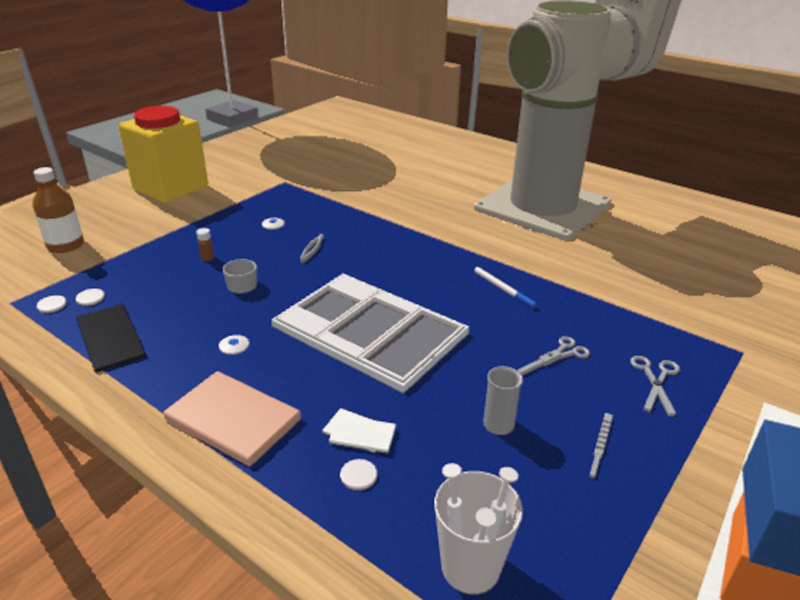

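```bash
cat > h.py <<'E'
import cv2,numpy as np
def unproj(d,uv,z):
    R=cv2.Rodrigues(np.array(d["rvec"]))[0];C=-R.T@d["tvec"]
    r=R.T@np.array([(uv[0]-d["cx"])/d["fx"],(uv[1]-d["cy"])/d["fy"],1])
    return (C+r*(z-C[2])/r[2])
def proj(d,p):
    K=np.array([[d["fx"],0,d["cx"]],[0,d["fy"],d["cy"]],[0,0,1]])
    return cv2.projectPoints(np.array(p,float).reshape(-1,3),np.array(d["rvec"]),np.array(d["tvec"]),K,None)[0].reshape(-1,2)
def crop(d,c0,r0,w,h,s,fn):
    im=cv2.resize(d["frame"][r0:r0+h,c0:c0+w],None,fx=s,fy=s,interpolation=cv2.INTER_CUBIC)
    for i in range(0,w,10): cv2.putText(im,str(c0+i),(int((i+.5)*s)-10,8),0,.35,(0,255,255));cv2.line(im,(int((i+.5)*s),10),(int((i+.5)*s),16),(0,255,255))
    for i in range(0,h,10): cv2.putText(im,str(r0+i),(0,int((i+.5)*s)),0,.35,(0,255,255));cv2.line(im,(20,int((i+.5)*s)),(26,int((i+.5)*s)),(0,255,255))
    cv2.imwrite(fn,im)
E
python3 - <<'E'
from h import *;import pickle
d=pickle.load(open("top.pkl","rb"))
crop(d,155,150,170,115,4.7,"pics/A.png");crop(d,345,155,85,105,5.7,"pics/B.png")
R=cv2.Rodrigues(d["rvec"])[0];print(-R.T@d["tvec"]); print(proj(d,[[0,0,0],[.14,.58,.19]]))
E
```

```text
[ 0.4293122  -0.01978551  1.09228961]
[[270.41416627 409.30884586]
 [ -4.35875062 380.47814072]]
```

View pics/A.png

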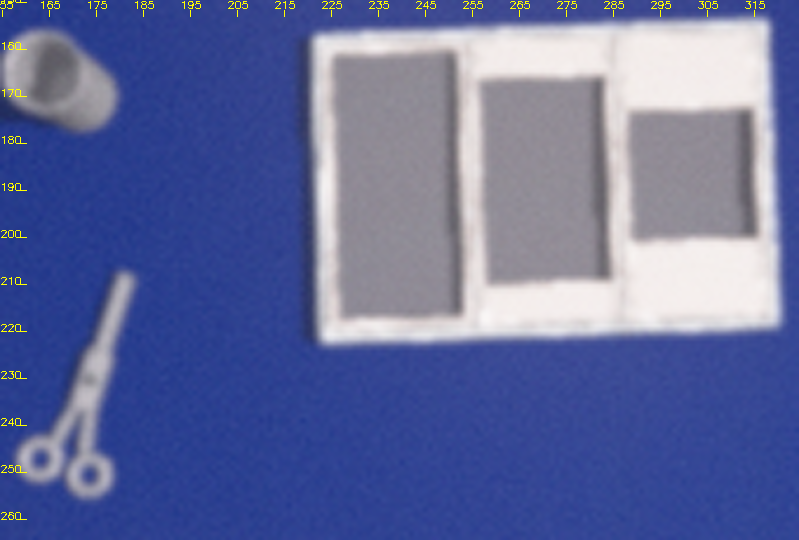

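View pics/B.png

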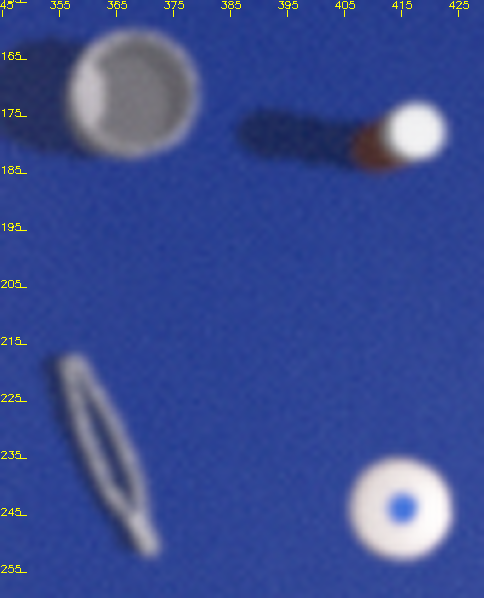

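```bash
python3 - <<'E'
from h import *;import pickle
d=pickle.load(open("top.pkl","rb"))
A=lambda x,y:(x/4.7+154.5,y/4.7+149.5)
B=lambda x,y:(x/5.7+344.5,y/5.7+154.5)
U=lambda p,z:unproj(d,p,z)[:2]
def rep(n,pts,z):
    q=np.array([U(A(*p),z) for p in pts]);print(n,q.mean(0).round(4),'sides',np.linalg.norm(q-np.roll(q,-1,0),axis=1).round(4),
     'long yaw deg',np.degrees(np.arctan2(*((q[0]+q[1]-q[2]-q[3])[::-1]))).round(1))
rep('tray',[(312,35),(768,20),(781,325),(320,343)],.017)
rep('long',[(332,57),(456,52),(462,315),(340,320)],.013)
rep('short',[(480,80),(605,76),(611,278),(487,283)],.013)
rep('sq',[(630,112),(753,107),(758,237),(633,241)],.013)
t=U(A(126,272),.008);r1=U(A(40,458),.008);r2=U(A(90,475),.008);m=(r1+r2)/2
print('NH tip',t,'rings',r1,r2,np.linalg.norm(r1-r2),'len tip-ringc',np.linalg.norm(t-m),'yaw',np.degrees(np.arctan2(*((t-m)[::-1]))))
print('joint seen',U(A(93,375),.008),'from tip 62.5:',t+(m-t)/np.linalg.norm(m-t)*.0625)
f1=U(B(72,358),.008);f2=U(B(152,553),.008);print('FC',f1,f2,(f1+f2)/2,np.linalg.norm(f1-f2),np.degrees(np.arctan2(*((f1-f2)[::-1]))))
print('pot',U(B(134,93),.036),'vial',U(B(416,131),.056), 'beaker rim',U(A(42,68),.08))
E
```

```text
tray [ 0.5675 -0.0066] sides [0.2551 0.1708 0.255  0.1725] long yaw deg 1.3
long [0.566  0.0759] sides [0.0696 0.1478 0.0678 0.1478] long yaw deg 1.2
short [ 0.5686 -0.0069] sides [0.0701 0.1135 0.069  0.1141] long yaw deg 1.2
sq [ 0.5703 -0.0894] sides [0.0689 0.0731 0.0696 0.0725] long yaw deg 0.8
NH tip [0.51966863 0.22844252] rings [0.41658948 0.2757503 ] [0.40686713 0.24790054] 0.029498024056816015 len tip-ringc 0.11298465025291653 yaw -17.185363264273693
joint seen [0.46231915 0.24656593] from tip 62.5: [0.45995901 0.24690902]
FC [ 0.48807068 -0.23259304] [ 0.39846157 -0.2667819 ] [ 0.44326612 -0.24968747] 0.09590969790731131 20.883524140793547
pot [ 0.60597024 -0.25817741] vial [ 0.5841453  -0.37774039] beaker rim [0.62188579 0.2566998 ]
```

```bash
cat > plan.py <<'E'
import sys,numpy as np
from scipy.spatial.transform import Rotation as Ro
from plant import robot
# plan.py x y z yawdeg(object, tool x = yaw+180): turn (tool axes) first, then slide in the turned axes
x,y,z,w=map(float,sys.argv[1:5]); s=robot.get_state()
c=np.radians(w+180); R1=np.array([[np.cos(c),np.sin(c),0],[np.sin(c),-np.cos(c),0],[0,0,-1]])
R0=Ro.from_rotvec(s["eef_rot"]).as_matrix()
print("turn",Ro.from_matrix(R0.T@R1).as_rotvec().round(3),"slide mm",(1000*R1.T@(np.array([x,y,z])-s["ee_pos"])).round(1))
print("t",round(s["t"],2),"pos",s["ee_pos"].round(4),"gap",round(s["finger_gap"],4),"j",np.round(s["joint_positions"],2))
E
python3 plan.py 0.461 0.2468 0.1 -17.2
```

```text
turn [-0.002 -0.     0.059] slide mm [-403.1 -226.3   92.6]
t 0.1 pos [0.1429 0.5821 0.1926] gap 0.0855 j [ 1.24  0.13  1.49  0.    1.52 -0.09]
```

Call:
servo_tool(
  hand=[45, 45, 45, 45, 45, 45, 45, 45, 45, 45],
  slide=[
    [0, 0, 0],
    [-45, -25, 5],
    [-45, -25, 5],
    [-45, -25, 10],
    [-45, -25, 10],
    [-45, -25, 10],
    [-45, -25, 10],
    [-45, -25, 10],
    [-45, -25, 10],
    [-43, -26, 10],
  ],
  turn=[
    [-0.002, 0, 0.059],
    [0, 0, 0],
    [0, 0, 0],
    [0, 0, 0],
    [0, 0, 0],
    [0, 0, 0],
    [0, 0, 0],
    [0, 0, 0],
    [0, 0, 0],
    [0, 0, 0],
  ],
)

```text
t: 1.35
ee_pos: [0.4622, 0.2464, 0.1125]
eef_rot: [-0.469, -3.106, -0.003]
contact_force: [0.5, 0.4, 0.1]
finger_gap: 0.0451
finger_force: 0.0
```

Call:
servo_tool(
  hand=[45, 45, 45],
  slide=[
    [0, 0, 0],
    [0, 0, 0],
    [0, 0, 0],
  ],
  turn=[
    [0, 0, 0],
    [0, 0, 0],
    [0, 0, 0],
  ],
)

```text
t: 1.72
ee_pos: [0.4608, 0.2489, 0.1133]
eef_rot: [0.467, 3.106, 0.004]
contact_force: [-0.0, 0.2, 1.5]
finger_gap: 0.045
finger_force: 0.0
```

```bash
python3 plan.py 0.461 0.2468 0.0045 -17.2; python3 - <<'E'
from h import *;from plant import optics,robot
d=optics.get_image("scene");p=robot.get_state()["ee_pos"];print(proj(d,[[.461,.2468,.01],p]))
crop(d,320,190,130,100,6,"pics/C.png")
E
```

```text
turn [ 0.002 -0.     0.002] slide mm [ -0.8  -1.9 108.8]
t 1.73 pos [0.4608 0.2489 0.1133] gap 0.045 j [ 0.4  -0.03  1.8   0.    1.37 -0.88]
[[383.43349943 247.90197149]
 [391.87336522 207.23687235]]
```

View pics/C.png

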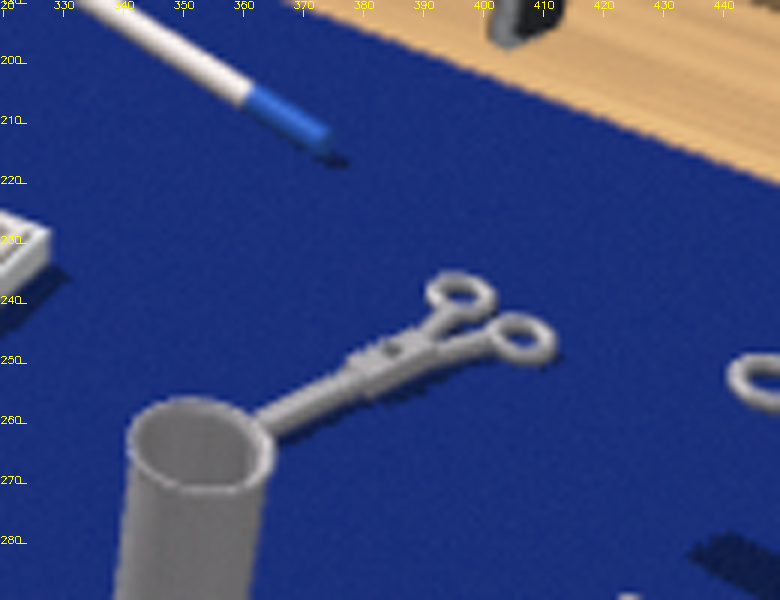

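```bash
python3 - <<'E'
from h import *;from plant import optics,robot
from scipy.spatial.transform import Rotation as Ro
d=optics.get_image("scene");s=robot.get_state();p=s["ee_pos"];R=Ro.from_rotvec(s["eef_rot"]).as_matrix()
q=[p,p+R@[0,.0225,0],p-R@[0,.0225,0],p+R@[0,.0225,-.019],p-R@[0,.0225,-.019]]
for a in proj(d,q): print(a);cv2.circle(d["frame"],tuple(int(round(v)) for v in a),1,(0,0,255),-1)
crop(d,330,120,130,100,6,"pics/D.png")
E
```

```text
[391.85011027 207.22827229]
[400.50686948 212.58337564]
[383.47838288 202.04949067]
[402.09197682 204.38454946]
[382.17175644 209.91553204]
```

View pics/D.png

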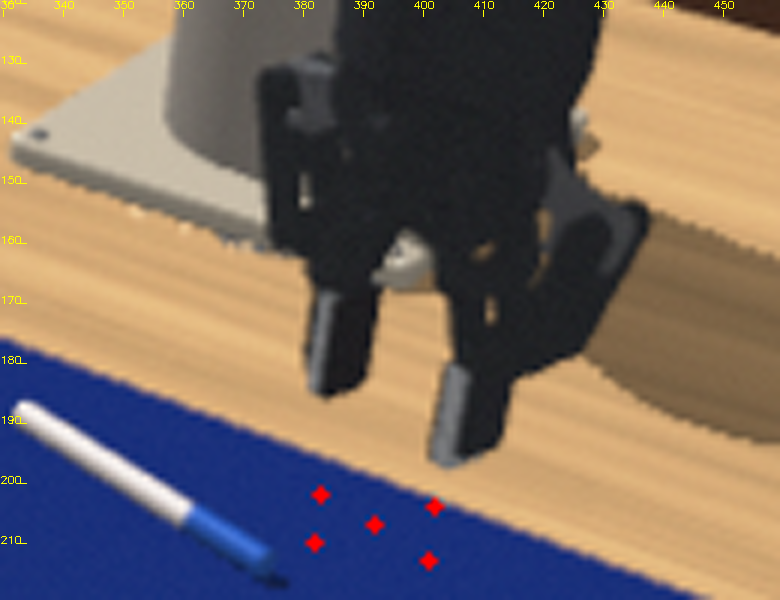

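```bash
python3 - <<'E'
from h import *;from plant import optics,robot
from scipy.spatial.transform import Rotation as Ro
d=optics.get_image("top");s=robot.get_state();p=s["ee_pos"];R=Ro.from_rotvec(s["eef_rot"]).as_matrix()
q=[p,p+R@[0,.0225,0],p-R@[0,.0225,0],p+[0,0,.035]]
for a in proj(d,q): print(a);cv2.circle(d["frame"],tuple(int(round(v)) for v in a),1,(0,0,255),-1)
crop(d,90,150,130,100,6,"pics/E.png")
E
```

```text
[162.38752393 228.66164482]
[153.31893102 225.97234623]
[171.46515131 231.35362259]
[158.18231603 228.21514177]
```

View pics/E.png

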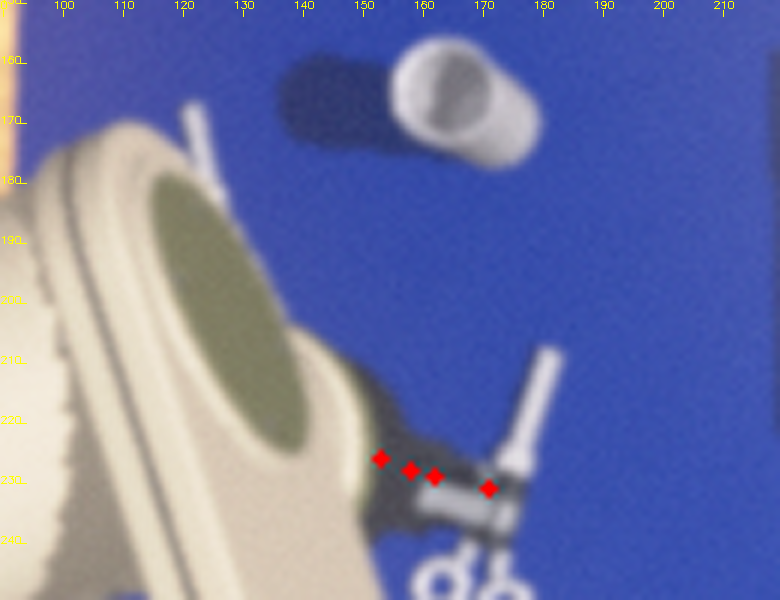

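```bash
cat >> h.py <<'E'
def tri(ds,uvs):
    K=lambda d:np.array([[d["fx"],0,d["cx"]],[0,d["fy"],d["cy"]],[0,0,1]])
    P=[K(d)@np.c_[cv2.Rodrigues(np.array(d["rvec"]))[0],d["tvec"]] for d in ds]
    X=cv2.triangulatePoints(P[0],P[1],np.array(uvs[0],float),np.array(uvs[1],float)).ravel();X=X[:3]/X[3]
    return X,[proj(d,X)[0]-u for d,u in zip(ds,uvs)]
E
python3 - <<'E'
from h import *;import pickle
t,s=[pickle.load(open(n+".pkl","rb")) for n in("top","scene")]
for a in [(174,234),(174,241),(170,233)]:
  for b in [(385.5,186),(382,186)]: print(a,b,*tri((t,s),(a,b)))
# cross-check: beaker rim, vial cap
print(tri((t,s),((163.4,164),(352,262.5))))
print(tri((t,s),((417.5,177.5),(204/1.4286,232/1.4286))))
E
```

```text
(174, 234) (385.5, 186) [0.4451435  0.21835733 0.14276008] [array([-1.88221235,  1.02315264]), array([-1.97264163,  0.14920991])]
(174, 234) (382, 186) [0.4469356  0.21501323 0.14259683] [array([-0.40096247,  0.22368496]), array([-0.42314611,  0.03362358])]
(174, 241) (385.5, 186) [0.43117084 0.21623488 0.13564538] [array([-0.22755561,  0.12584653]), array([-0.23753753,  0.02015292])]
(174, 241) (382, 186) [0.43305055 0.2128598  0.1355659 ] [array([ 1.24860467, -0.70863245]), array([ 1.31257777, -0.11656212])]
(170, 233) (385.5, 186) [0.44923446 0.22315019 0.14678814] [array([-0.41216945,  0.2275086 ]), array([-0.43568808,  0.03652405])]
(170, 233) (382, 186) [0.45106735 0.21985234 0.14670257] [array([ 1.0469007 , -0.59289255]), array([ 1.11434189, -0.09759111])]
(array([0.62139863, 0.25586157, 0.08273208]), [array([ 0.07355942, -0.045435  ]), array([ 0.09674416, -0.00390558])])
(array([ 0.58256624, -0.37721153,  0.05132341]), [array([-0.83259179,  0.88506843]), array([-0.94090704, -0.21881364])])
```

Call:
servo_tool(
  hand=[35, 35, 35, 35, 35],
  slide=[
    [-1, -2, 20],
    [0, 0, 30],
    [0, 0, 28],
    [0, 0, 0],
    [0, 0, 0],
  ],
  turn=[
    [0.002, 0, 0.002],
    [0, 0, 0],
    [0, 0, 0],
    [0, 0, 0],
    [0, 0, 0],
  ],
)

```text
t: 2.5
ee_pos: [0.4619, 0.2458, 0.0354]
eef_rot: [0.472, 3.106, -0.0]
contact_force: [0.1, 0.3, -0.9]
finger_gap: 0.0348
finger_force: 0.0
```

```bash
python3 plan.py 0.461 0.2468 0.0045 -17.2; python3 - <<'E'
from h import *;from plant import optics,robot
from scipy.spatial.transform import Rotation as Ro
print(robot.grip_depth, [a for a in dir(robot) if a[0]!='_'])
d=optics.get_image("scene");s=robot.get_state();p=s["ee_pos"];R=Ro.from_rotvec(s["eef_rot"]).as_matrix()
for a in proj(d,[p,p+R@[0,.0175,0],p-R@[0,.0175,0]]): print(a);cv2.circle(d["frame"],tuple(int(round(v)) for v in a),0,(0,0,255),-1)
crop(d,330,180,100,75,8,"pics/F.png")
E
```

```text
turn [ 0.     0.    -0.001] slide mm [ 1.1  0.7 30.9]
t 2.5 pos [0.4619 0.2458 0.0354] gap 0.0348 j [ 0.39  0.06  1.86 -0.    1.22 -0.88]
0.0187 ['Unreachable', 'finish_job', 'get_state', 'grip_depth']
[384.57263259 238.2181005 ]
[390.85641918 242.5879636 ]
[378.44331895 233.95566079]
```

View pics/F.png

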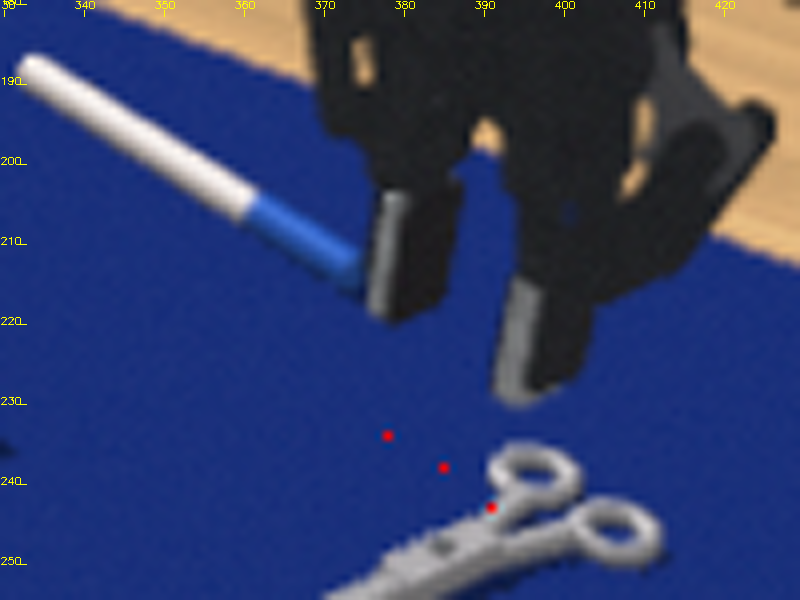

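```bash
python3 - <<'E'
from h import *;from plant import optics,robot
from scipy.spatial.transform import Rotation as Ro
d=optics.get_image("top");s=robot.get_state();p=s["ee_pos"];R=Ro.from_rotvec(s["eef_rot"]).as_matrix()
for a in proj(d,[p,p+R@[0,.0175,0],p-R@[0,.0175,0]]): print(a)
crop(d,120,195,90,70,8.5,"pics/G.png")
E
```

```text
[171.69200457 228.78448466]
[165.15665002 226.82110991]
[178.23230248 230.74934451]
```

View pics/G.png

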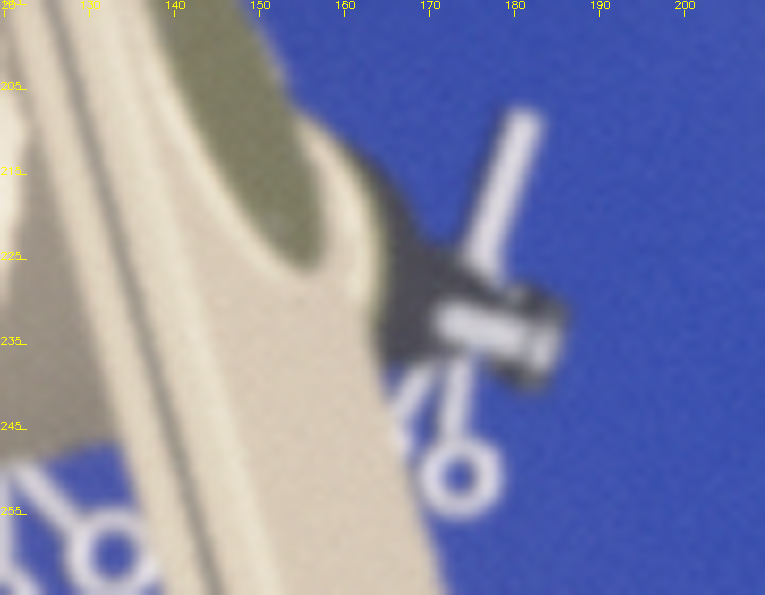

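Call:
servo_tool(
  hand=[35, 35, 35, 35, 35],
  slide=[
    [1, 1, 10],
    [0, 0, 10],
    [0, 0, 9],
    [0, 0, 0],
    [0, 0, 0],
  ],
  turn=[
    [0, 0, 0],
    [0, 0, 0],
    [0, 0, 0],
    [0, 0, 0],
    [0, 0, 0],
  ],
)

```text
t: 3.22
ee_pos: [0.4611, 0.247, 0.0061]
eef_rot: [-0.472, -3.106, 0.0]
contact_force: [0.7, 0.1, 0.2]
finger_gap: 0.0348
finger_force: 0.0
```

```bash
python3 plan.py 0.461 0.2468 0.0045 -17.2; python3 - <<'E'
from h import *;from plant import optics,robot
d=optics.get_image("scene");s=robot.get_state();p=s["ee_pos"]
for a in proj(d,[p,p+[0,0,.03],p+[-.02,0,0]]): print(a)
crop(d,340,200,100,75,8,"pics/H.png")
E
```

```text
turn [-0.    -0.    -0.002] slide mm [ 0.1 -0.2  1.6]
t 3.23 pos [0.4611 0.247  0.0061] gap 0.0348 j [ 0.39  0.1   1.88  0.    1.16 -0.88]
[383.24244878 249.39148841]
[385.28678208 238.04556095]
[387.57535235 244.73513801]
```

View pics/H.png

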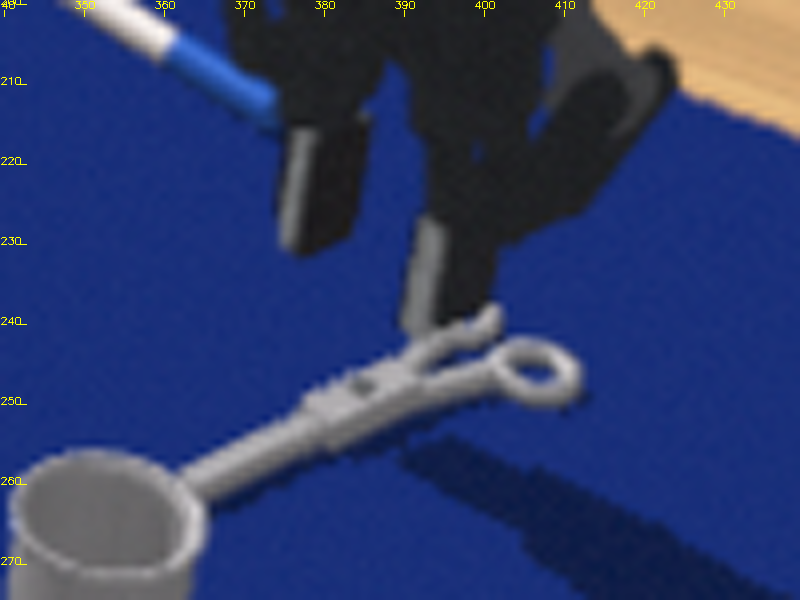

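```bash
python3 - <<'E'
from h import *;import pickle
t,s=[pickle.load(open(n+".pkl","rb")) for n in("top","scene")]
g=unproj(t,(145.5,166),0); L=(g-[.6215,.256,.081])/.081; print('light per m',L)
for uv in [(391,257),(405,258),(409,269)]:
    g=unproj(s,uv,0)
    for h in (0,.02,.03,.04): q=g-L*h; print(uv,h,q.round(4),proj(s,q).round(1))
E
```

```text
light per m [ 0.13225357  0.869132   -1.        ]
(391, 257) 0 [0.4662 0.2683 0.    ] [[391. 257.]]
(391, 257) 0.02 [0.4636 0.2509 0.02  ] [[385.3 245.5]]
(391, 257) 0.03 [0.4623 0.2422 0.03  ] [[382.5 239.8]]
(391, 257) 0.04 [0.4609 0.2336 0.04  ] [[379.7 234.1]]
(405, 258) 0 [0.451  0.2925 0.    ] [[405. 258.]]
(405, 258) 0.02 [0.4483 0.2751 0.02  ] [[399.3 246.5]]
(405, 258) 0.03 [0.447  0.2664 0.03  ] [[396.5 240.8]]
(405, 258) 0.04 [0.4457 0.2577 0.04  ] [[393.7 235. ]]
(409, 269) 0 [0.4778 0.3135 0.    ] [[409. 269.]]
(409, 269) 0.02 [0.4751 0.2961 0.02  ] [[403.2 257.2]]
(409, 269) 0.03 [0.4738 0.2874 0.03  ] [[400.3 251.2]]
(409, 269) 0.04 [0.4725 0.2787 0.04  ] [[397.3 245.3]]
```

Call:
servo_tool(
  hand=[28, 28, 28, 28],
  slide=[
    [0, 0, 8],
    [0, 0, 8],
    [0, 0, 0],
    [0, 0, 0],
  ],
  turn=[
    [0, 0, 0],
    [0, 0, 0],
    [0, 0, 0],
    [0, 0, 0],
  ],
)

```text
t: 3.78
ee_pos: [0.461, 0.247, -0.01]
eef_rot: [-0.472, -3.106, 0.0]
contact_force: [-0.1, -0.1, 1.5]
finger_gap: 0.0282
finger_force: 0.0
```

```bash
python3 plan.py 0.461 0.2468 -0.02 -17.2; python3 - <<'E'
from h import *;from plant import optics,robot
d=optics.get_image("scene");s=robot.get_state();p=s["ee_pos"]
for a in proj(d,[p,p+[0,0,.03],p+[-.02,0,0]]): print(a)
crop(d,340,200,100,75,8,"pics/I.png")
E
```

```text
turn [-0.    -0.    -0.002] slide mm [-0.  -0.2 10. ]
t 3.77 pos [ 0.461  0.247 -0.01 ] gap 0.0282 j [ 0.39  0.13  1.89  0.    1.13 -0.88]
[382.18465277 255.30203767]
[384.19140782 244.16535644]
[386.49201928 250.60950227]
```

View pics/I.png

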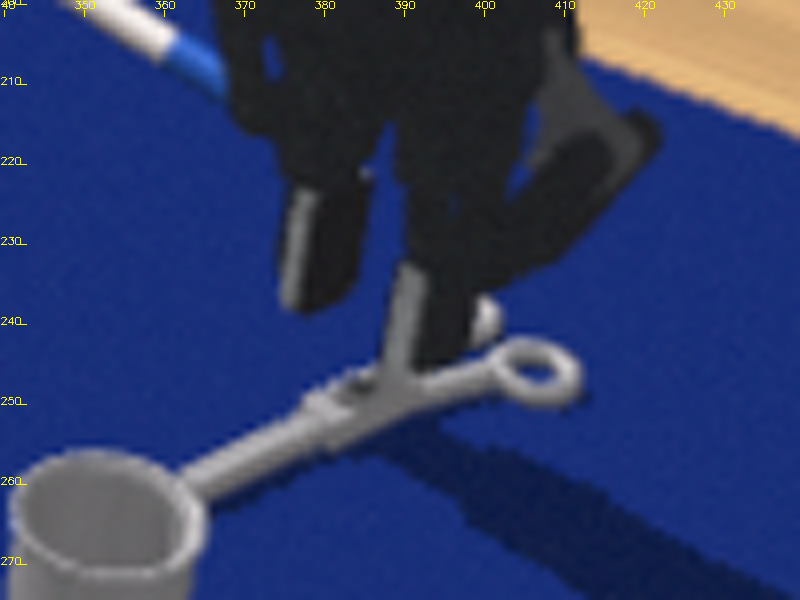

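Call:
servo_tool(
  hand=[26, 26, 26, 26],
  slide=[
    [0, 0, 6],
    [0, 0, 6],
    [0, 0, 0],
    [0, 0, 0],
  ],
  turn=[
    [0, 0, 0],
    [0, 0, 0],
    [0, 0, 0],
    [0, 0, 0],
  ],
)

```text
t: 4.32
ee_pos: [0.461, 0.247, -0.022]
eef_rot: [-0.472, -3.106, 0.0]
contact_force: [0.3, 0.2, 0.6]
finger_gap: 0.0261
finger_force: 0.0
```

Call:
servo_tool(
  hand=[26, 26],
  slide=[
    [0, 0, 3],
    [0, 0, 0],
  ],
  turn=[
    [0, 0, 0],
    [0, 0, 0],
  ],
)

```text
t: 4.58
ee_pos: [0.461, 0.2469, -0.0251]
eef_rot: [-0.472, -3.106, 0.0]
contact_force: [-0.7, 0.1, -0.6]
finger_gap: 0.0257
finger_force: 0.0
```

```bash
python3 plan.py 0.461 0.2468 -0.028 -17.2; python3 - <<'E'
from h import *;from plant import optics,robot
d=optics.get_image("scene")
crop(d,350,220,80,60,8,"pics/J.png")
E
```

```text
turn [-0.    -0.    -0.002] slide mm [-0.1 -0.1  2.9]
t 4.58 pos [ 0.461   0.2469 -0.0251] gap 0.0257 j [ 0.39  0.15  1.89  0.    1.1  -0.88]
```

View pics/J.png

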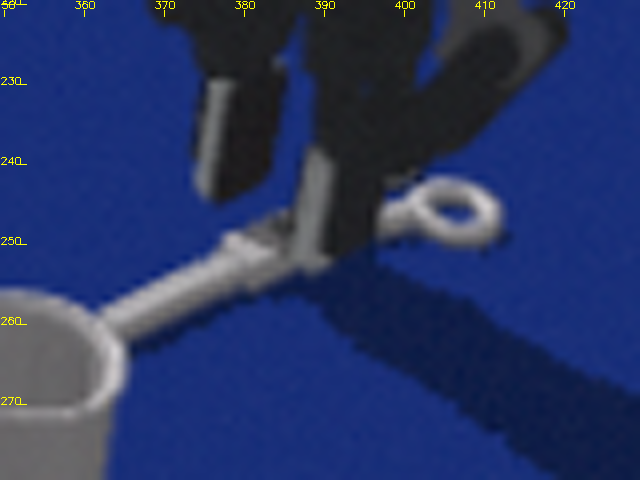

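Call:
servo_tool(
  hand=[25, 25, 25],
  slide=[
    [0, 0, 3],
    [0, 0, 0],
    [0, 0, 0],
  ],
  turn=[
    [0, 0, 0],
    [0, 0, 0],
    [0, 0, 0],
  ],
)

```text
t: 5.0
ee_pos: [0.4611, 0.247, -0.0279]
eef_rot: [-0.472, -3.106, 0.0]
contact_force: [0.3, 0.0, 0.3]
finger_gap: 0.0254
finger_force: 0.0
```

Call:
servo_tool(
  hand=[10, 5, 5, 5, 5, 5],
  slide=[
    [0, 0, 0],
    [0, 0, 0],
    [0, 0, 0],
    [0, 0, 0],
    [0, 0, 0],
    [0, 0, 0],
  ],
  turn=[
    [0, 0, 0],
    [0, 0, 0],
    [0, 0, 0],
    [0, 0, 0],
    [0, 0, 0],
    [0, 0, 0],
  ],
)

```text
t: 5.75
ee_pos: [0.4616, 0.2472, -0.0274]
eef_rot: [0.472, 3.105, 0.001]
contact_force: [-0.0, -0.6, 5.5]
finger_gap: 0.0053
finger_force: 2.7
```

Call:
servo_tool(
  hand=[26, 26, 26, 26, 26],
  slide=[
    [0, 0, 0],
    [0, 0, 0],
    [0, 0, 3],
    [0, 0, 3],
    [0, 0, 0],
  ],
  turn=[
    [0, 0, 0],
    [0, 0, 0],
    [0, 0, 0],
    [0, 0, 0],
    [0, 0, 0],
  ],
)

```text
t: 6.38
ee_pos: [0.4606, 0.2467, -0.0345]
eef_rot: [-0.472, -3.105, 0.001]
contact_force: [0.2, 0.1, -0.8]
finger_gap: 0.0262
finger_force: 0.0
```

Call:
servo_tool(
  hand=[22, 18, 8, 8, 8, 8],
  slide=[
    [0, 0, 0],
    [0, 0, 0],
    [0, 0, 0],
    [0, 0, 0],
    [0, 0, 0],
    [0, 0, 0],
  ],
  turn=[
    [0, 0, 0],
    [0, 0, 0],
    [0, 0, 0],
    [0, 0, 0],
    [0, 0, 0],
    [0, 0, 0],
  ],
)

```text
t: 7.12
ee_pos: [0.4614, 0.2472, -0.0335]
eef_rot: [0.472, 3.105, 0.001]
contact_force: [-1.3, -0.4, 4.1]
finger_gap: 0.011
finger_force: 59.1
```

```bash
python3 - <<'E'
from h import *;from plant import optics,robot
s=robot.get_state();print(s["ee_pos"],s["contact_force"],s["torque"],s["finger_gap"],s["finger_force"])
d=optics.get_image("scene");crop(d,340,210,100,75,4,"pics/k1.png")
t=optics.get_image("top");crop(t,130,195,90,75,4.4,"pics/k2.png")
a,b=cv2.imread("pics/k1.png"),cv2.imread("pics/k2.png");b=cv2.resize(b,(396,300));cv2.imwrite("pics/K.png",np.hstack([a,b]))
E
```

```text
[ 0.46141181  0.24717324 -0.03354542] [-1.27818366 -0.38066707  4.06797851] [0.01318013 0.14318942 0.02585312] 0.011035930086407542 59.12782073020935
```

Call:
servo_tool(
  hand=[5, 5, 5, 5, 5, 5],
  slide=[
    [0, 0, -5],
    [0, 0, -15],
    [0, 0, -25],
    [0, 0, -25],
    [0, 0, 0],
    [0, 0, 0],
  ],
  turn=[
    [0, 0, 0],
    [0, 0, 0],
    [0, 0, 0],
    [0, 0, 0],
    [0, 0, 0],
    [0, 0, 0],
  ],
)

```text
t: 7.98
ee_pos: [0.4608, 0.2468, 0.0357]
eef_rot: [-0.472, -3.106, 0.0]
contact_force: [-0.4, 0.2, -1.0]
finger_gap: 0.011
finger_force: 58.6
```

```bash
python3 plan.py 0.566 0.0759 0.0 1.2; python3 - <<'E'
from h import *;from plant import optics,robot
d=optics.get_image("scene");crop(d,330,180,110,82,3.6,"pics/k1.png")
t=optics.get_image("top");crop(t,110,190,110,82,3.6,"pics/k2.png")
a,b=cv2.imread("pics/k1.png"),cv2.imread("pics/k2.png");cv2.imwrite("pics/K.png",np.hstack([a,b]))
E
```

```text
turn [-0.    -0.    -0.323] slide mm [-101.6 -173.1   35.7]
t 7.97 pos [0.4608 0.2468 0.0357] gap 0.011 j [ 0.39  0.06  1.86 -0.    1.22 -0.88]
```

View pics/K.png

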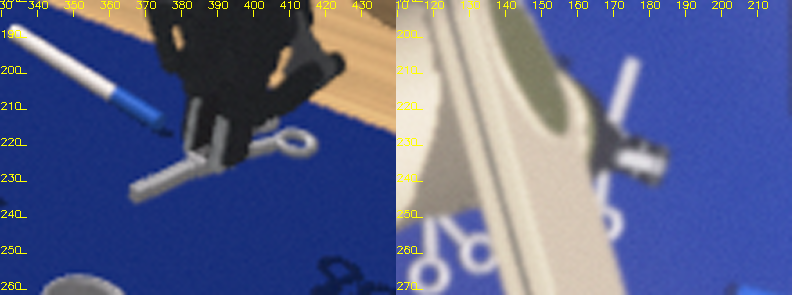

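```bash
python3 - <<'E'
from h import *;import pickle
t,s=[pickle.load(open(n+".pkl","rb")) for n in("top","scene")]
J=tri((t,s),((175.8,206.5),(366.5,233.5)));print(J)
r=tri((t,s),((169.4,252),(412,219)));print(r)
j=J[0]; p=np.array([.4608,.2468]); v=np.array([np.cos(np.radians(-17.2)),np.sin(np.radians(-17.2))])
print('along',(j[:2]-p)@v,'perp',(j[:2]-p)@[-v[1],v[0]])
E
```

```text
(array([0.51635783, 0.22812132, 0.07158833]), [array([-0.23700299,  0.13975336]), array([-0.27818081,  0.015962  ])])
(array([0.39781614, 0.26097272, 0.05422508]), [array([-5.57875275,  2.70473111]), array([-5.8038065 ,  0.49278347])])
along 0.058596624620576306 perp -0.0014144400639361419
```

Call:
servo_tool(
  hand=[5, 5, 5, 5, 5, 5, 5, 5, 5],
  slide=[
    [0, 0, 0],
    [0, 0, 0],
    [-21, -35, 0],
    [-21, -35, 0],
    [-21, -35, 0],
    [-21, -35, 0],
    [-21, -33, 0],
    [0, 0, 0],
    [0, 0, 0],
  ],
  turn=[
    [0, 0, -0.162],
    [0, 0, -0.161],
    [0, 0, 0],
    [0, 0, 0],
    [0, 0, 0],
    [0, 0, 0],
    [0, 0, 0],
    [0, 0, 0],
    [0, 0, 0],
  ],
)

```text
t: 9.2
ee_pos: [0.5687, 0.0765, 0.0349]
eef_rot: [0.032, -3.139, -0.001]
contact_force: [-0.1, 0.8, -1.7]
finger_gap: 0.0106
finger_force: 58.7
```

```bash
python3 plan.py 0.569 0.0759 -0.0245 1.2
```

```text
turn [ 0.    -0.002 -0.   ] slide mm [-0.3 -0.6 59.4]
t 9.2 pos [0.5687 0.0765 0.0349] gap 0.0106 j [ 0.04  0.19  1.72  0.    1.23 -1.55]
```

Call:
servo_tool(
  hand=[5, 5, 5, 5, 5, 5],
  slide=[
    [0, 0, 15],
    [0, 0, 20],
    [0, 0, 15],
    [0, 0, 5],
    [0, 0, 2],
    [0, 0, 0],
  ],
  turn=[
    [0, 0, 0],
    [0, 0, 0],
    [0, 0, 0],
    [0, 0, 0],
    [0, 0, 0],
    [0, 0, 0],
  ],
)

```text
t: 9.95
ee_pos: [0.5702, 0.0763, -0.0205]
eef_rot: [-0.033, 3.141, 0.0]
contact_force: [0.2, 0.1, -0.4]
finger_gap: 0.0106
finger_force: 58.7
```

Call:
servo_tool(
  hand=[5, 5],
  slide=[
    [0, 0, 2],
    [0, 0, 0],
  ],
  turn=[
    [0, 0, 0],
    [0, 0, 0],
  ],
)

```text
t: 10.2
ee_pos: [0.5699, 0.0762, -0.0226]
eef_rot: [-0.033, 3.141, 0.0]
contact_force: [-0.5, -0.3, -1.3]
finger_gap: 0.0108
finger_force: 58.7
```

Lower in 1–2 mm steps until contact.

Call:
servo_tool(
  hand=[5, 5],
  slide=[
    [0, 0, 1.5],
    [0, 0, 0],
  ],
  turn=[
    [0, 0, 0],
    [0, 0, 0],
  ],
)

```text
t: 10.45
ee_pos: [0.5697, 0.0762, -0.0245]
eef_rot: [0.033, -3.141, -0.0]
contact_force: [0.6, -0.7, -1.0]
finger_gap: 0.0103
finger_force: 58.7
```

Call:
servo_tool(
  hand=[5, 5],
  slide=[
    [0, 0, 1.5],
    [0, 0, 0],
  ],
  turn=[
    [0, 0, 0],
    [0, 0, 0],
  ],
)

```text
t: 10.7
ee_pos: [0.5699, 0.0763, -0.0255]
eef_rot: [-0.033, 3.141, -0.0]
contact_force: [-1.4, -0.9, 3.7]
finger_gap: 0.0103
finger_force: 59.2
```

Call:
servo_tool(
  hand=[24, 24, 24, 24, 24, 24, 24, 24],
  slide=[
    [0, 0, 0],
    [0, 0, 0],
    [0, 0, 0],
    [0, 0, -10],
    [0, 0, -20],
    [0, 0, -30],
    [0, 0, -30],
    [0, 0, 0],
  ],
  turn=[
    [0, 0, 0],
    [0, 0, 0],
    [0, 0, 0],
    [0, 0, 0],
    [0, 0, 0],
    [0, 0, 0],
    [0, 0, 0],
    [0, 0, 0],
  ],
)

```text
t: 11.7
ee_pos: [0.5731, 0.0764, 0.0693]
eef_rot: [-0.033, 3.134, 0.0]
contact_force: [0.4, -0.0, -0.3]
finger_gap: 0.024
finger_force: 0.0
```

```bash
python3 plan.py 0.4433 -0.2497 0.02 200.9
```

```text
turn [1.100e-02 2.000e-03 2.798e+00] slide mm [-237.6  258.4   49.3]
t 11.7 pos [0.5731 0.0764 0.0693] gap 0.024 j [ 0.04  0.16  1.69  0.    1.29 -1.55]
```

Call:
servo_tool(
  hand=[34, 34, 34, 34, 34, 34, 34, 34, 34, 34],
  slide=[
    [0, 0, 0],
    [0, 0, 0],
    [0, 0, 0],
    [0, 0, 0],
    [0, 0, 0],
    [0, 0, 0],
    [0, 0, 0],
    [0, 0, 0],
    [0, 0, 0],
    [0, 0, 0],
  ],
  turn=[
    [0, 0, 0.175],
    [0, 0, 0.175],
    [0, 0, 0.175],
    [0, 0, 0.175],
    [0, 0, 0.175],
    [0, 0, 0.175],
    [0, 0, 0.175],
    [0, 0, 0.175],
    [0, 0, 0.175],
    [0, 0, 0.175],
  ],
)

```text
t: 12.95
ee_pos: [0.5695, 0.0763, 0.0641]
eef_rot: [-2.395, -2.032, 0.001]
contact_force: [-0.6, 0.1, 0.0]
finger_gap: 0.0338
finger_force: 0.0
```

Call:
servo_tool(
  hand=[34, 34, 34, 34, 34, 34, 34, 34, 34, 34],
  slide=[
    [0, 0, 0],
    [0, 0, 0],
    [0, 0, 0],
    [0, 0, 0],
    [0, 0, 0],
    [0, 0, 0],
    [-40, 43, 0],
    [-40, 43, 0],
    [-40, 43, 0],
    [0, 0, 0],
  ],
  turn=[
    [0, 0, 0.175],
    [0, 0, 0.175],
    [0, 0, 0.175],
    [0, 0, 0.175],
    [0, 0, 0.175],
    [0, 0, 0.173],
    [0, 0, 0],
    [0, 0, 0],
    [0, 0, 0],
    [0, 0, 0],
  ],
)

```text
t: 14.2
ee_pos: [0.5021, -0.0904, 0.0641]
eef_rot: [3.09, 0.562, -0.001]
contact_force: [0.6, 0.5, -0.2]
finger_gap: 0.0339
finger_force: 0.0
```

```bash
python3 plan.py 0.4433 -0.2497 0.02 200.9
```

```text
turn [ 0.001  0.001 -0.005] slide mm [-111.8  127.8   44.1]
t 14.2 pos [ 0.5021 -0.0904  0.0641] gap 0.0339 j [-0.28 -0.01  1.88 -0.    1.27  0.93]
```

Call:
servo_tool(
  hand=[34, 34, 34, 34, 34, 34, 34, 34, 34],
  slide=[
    [-37, 43, 10],
    [-37, 43, 10],
    [-38, 42, 10],
    [0, 0, 14],
    [0, 0, 15],
    [0, 0, 0],
    [0, 0, 15],
    [0, 0, 10],
    [0, 0, 0],
  ],
  turn=[
    [0, 0, -0.005],
    [0, 0, 0],
    [0, 0, 0],
    [0, 0, 0],
    [0, 0, 0],
    [0, 0, 0],
    [0, 0, 0],
    [0, 0, 0],
    [0, 0, 0],
  ],
)

```text
t: 15.32
ee_pos: [0.4445, -0.2458, -0.0212]
eef_rot: [-3.086, -0.578, 0.003]
contact_force: [-0.7, -0.2, -0.1]
finger_gap: 0.0339
finger_force: 0.0
```

```bash
python3 plan.py 0.4433 -0.2497 -0.0335 200.9
```

```text
turn [-0.002  0.001  0.006] slide mm [-2.5  3.2 12.3]
t 15.32 pos [ 0.4445 -0.2458 -0.0212] gap 0.0339 j [-0.61  0.11  1.93 -0.    1.11  0.59]
```

Call:
servo_tool(
  hand=[34, 34, 34],
  slide=[
    [-1, 2, 6],
    [0, 0, 0],
    [0, 0, 0],
  ],
  turn=[
    [0, 0, 0],
    [0, 0, 0],
    [0, 0, 0],
  ],
)

```text
t: 15.7
ee_pos: [0.4451, -0.2492, -0.0257]
eef_rot: [3.088, 0.577, 0.0]
contact_force: [-0.5, 0.8, -0.1]
finger_gap: 0.0341
finger_force: 0.0
```

```bash
python3 plan.py 0.4433 -0.2497 -0.0335 200.9
```

```text
turn [ 0.    -0.     0.005] slide mm [-1.9 -0.2  7.8]
t 15.7 pos [ 0.4451 -0.2492 -0.0257] gap 0.0341 j [-0.61  0.12  1.93 -0.    1.1   0.59]
```

Call:
servo_tool(
  hand=[30, 30, 26],
  slide=[
    [-2, 0, 4],
    [0, 0, 4],
    [0, 0, 0],
  ],
  turn=[
    [0, 0, 0],
    [0, 0, 0],
    [0, 0, 0],
  ],
)

```text
t: 16.08
ee_pos: [0.4427, -0.2494, -0.0344]
eef_rot: [-3.087, -0.577, 0.001]
contact_force: [0.0, -0.2, -0.1]
finger_gap: 0.0258
finger_force: 0.0
```

Call:
servo_tool(
  hand=[22, 18, 10, 10, 10, 10],
  slide=[
    [0, 0, 0],
    [0, 0, 0],
    [0, 0, 0],
    [0, 0, 0],
    [0, 0, 0],
    [0, 0, 0],
  ],
  turn=[
    [0, 0, 0],
    [0, 0, 0],
    [0, 0, 0],
    [0, 0, 0],
    [0, 0, 0],
    [0, 0, 0],
  ],
)

```text
t: 16.82
ee_pos: [0.4435, -0.25, -0.0335]
eef_rot: [3.088, 0.578, 0.001]
contact_force: [-0.6, 0.1, 4.7]
finger_gap: 0.0145
finger_force: 59.2
```

Call:
servo_tool(
  hand=[10, 10, 10, 10, 10, 10],
  slide=[
    [0, 0, -5],
    [0, 0, -15],
    [0, 0, -25],
    [0, 0, -25],
    [0, 0, 0],
    [0, 0, 0],
  ],
  turn=[
    [0, 0, 0],
    [0, 0, 0],
    [0, 0, 0],
    [0, 0, 0],
    [0, 0, 0],
    [0, 0, 0],
  ],
)

```text
t: 17.58
ee_pos: [0.4429, -0.2496, 0.0359]
eef_rot: [-3.088, -0.578, 0.0]
contact_force: [0.1, -0.5, -1.3]
finger_gap: 0.0144
finger_force: 58.6
```

```bash
python3 plan.py 0.5686 -0.0069 0.035 181.2; python3 - <<'E'
from h import *;from plant import optics
d=optics.get_image("top");crop(d,340,195,100,75,8,"pics/L.png")
E
```

```text
turn [-0.     0.     0.349] slide mm [ 130.7 -240.     0.9]
t 17.57 pos [ 0.4429 -0.2496  0.0359] gap 0.0144 j [-0.61  0.02  1.9  -0.    1.22  0.59]
```

View pics/L.png

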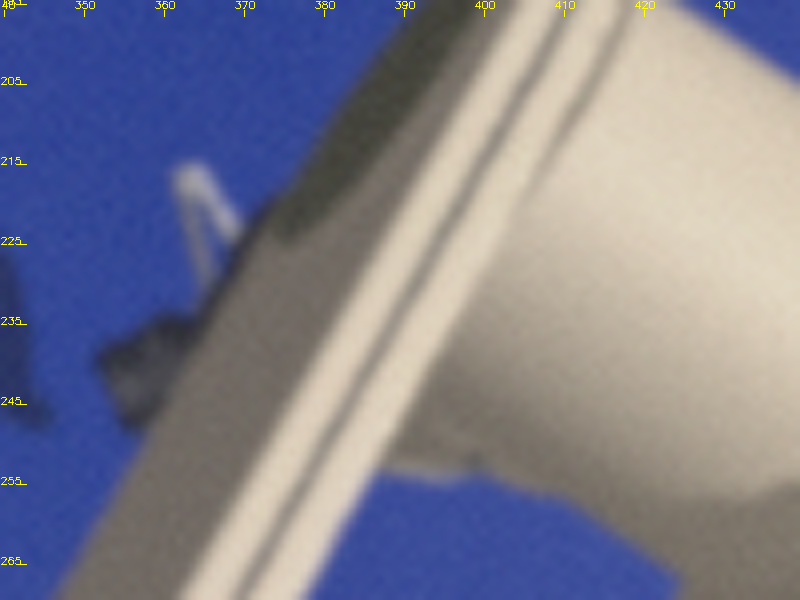

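```bash
python3 - <<'E'
from h import *;import pickle
t=pickle.load(open("top.pkl","rb"))
v=np.array([np.cos(np.radians(20.9)),np.sin(np.radians(20.9))]);p=np.array([.4429,-.2496])
for z in(.07,.077): j=unproj(t,(363,215.6),z)[:2]; print((j-p)@v,(j-p)@[-v[1],v[0]])
E
```

```text
0.04804541972180681 -0.002739898263935206
0.048190887777122854 -0.0012178575911883237
```

Call:
servo_tool(
  hand=[10, 10, 10, 10, 10, 10, 10, 10, 10, 10],
  slide=[
    [0, 0, 0],
    [0, 0, 0],
    [22, -40, 0],
    [22, -40, 0],
    [22, -40, 0],
    [22, -40, 0],
    [22, -40, 0],
    [21, -40, 0],
    [0, 0, 0],
    [0, 0, 0],
  ],
  turn=[
    [0, 0, 0.175],
    [0, 0, 0.174],
    [0, 0, 0],
    [0, 0, 0],
    [0, 0, 0],
    [0, 0, 0],
    [0, 0, 0],
    [0, 0, 0],
    [0, 0, 0],
    [0, 0, 0],
  ],
)

```text
t: 18.88
ee_pos: [0.568, -0.0071, 0.0348]
eef_rot: [3.141, 0.034, -0.004]
contact_force: [0.2, -0.1, -1.1]
finger_gap: 0.0145
finger_force: 58.7
```

```bash
python3 plan.py 0.5686 -0.0069 -0.025 181.2
```

```text
turn [0.    0.002 0.001] slide mm [ 0.6 -0.2 59.8]
t 18.88 pos [ 0.568  -0.0071  0.0348] gap 0.0145 j [-0.1   0.18  1.73 -0.    1.23  1.45]
```

Call:
servo_tool(
  hand=[10, 10, 10, 10, 10, 10, 10],
  slide=[
    [0, 0, 15],
    [0, 0, 20],
    [0, 0, 15],
    [0, 0, 5],
    [0, 0, 2],
    [0, 0, 1],
    [0, 0, 0],
  ],
  turn=[
    [0, 0, 0],
    [0, 0, 0],
    [0, 0, 0],
    [0, 0, 0],
    [0, 0, 0],
    [0, 0, 0],
    [0, 0, 0],
  ],
)

```text
t: 19.75
ee_pos: [0.5697, -0.0071, -0.0213]
eef_rot: [3.141, 0.033, 0.002]
contact_force: [-0.3, 0.2, 0.6]
finger_gap: 0.015
finger_force: 58.7
```

Call:
servo_tool(
  hand=[10, 10, 10],
  slide=[
    [0, 0, 1.5],
    [0, 0, 1],
    [0, 0, 0],
  ],
  turn=[
    [0, 0, 0],
    [0, 0, 0],
    [0, 0, 0],
  ],
)

```text
t: 20.12
ee_pos: [0.5691, -0.0071, -0.0245]
eef_rot: [-3.141, -0.033, 0.0]
contact_force: [-0.4, 0.2, 0.5]
finger_gap: 0.0143
finger_force: 58.7
```

Call:
servo_tool(
  hand=[10, 10],
  slide=[
    [0, 0, 1],
    [0, 0, 0],
  ],
  turn=[
    [0, 0, 0],
    [0, 0, 0],
  ],
)

```text
t: 20.38
ee_pos: [0.5691, -0.0071, -0.0254]
eef_rot: [-3.141, -0.033, 0.0]
contact_force: [0.4, 0.2, 0.0]
finger_gap: 0.0144
finger_force: 58.7
```

Call:
servo_tool(
  hand=[28, 28, 28, 28, 28, 28, 28, 28],
  slide=[
    [0, 0, 0],
    [0, 0, 0],
    [0, 0, 0],
    [0, 0, -10],
    [0, 0, -20],
    [0, 0, -30],
    [0, 0, -30],
    [0, 0, 0],
  ],
  turn=[
    [0, 0, 0],
    [0, 0, 0],
    [0, 0, 0],
    [0, 0, 0],
    [0, 0, 0],
    [0, 0, 0],
    [0, 0, 0],
    [0, 0, 0],
  ],
)

```text
t: 21.38
ee_pos: [0.5725, -0.0074, 0.0698]
eef_rot: [3.14, 0.033, 0.012]
contact_force: [0.4, 0.3, -0.3]
finger_gap: 0.028
finger_force: 0.0
```

```bash
python3 plan.py 0.606 -0.2582 0.068 181.2
```

```text
turn [ 0.001 -0.008 -0.   ] slide mm [ 28.3 251.5   1.8]
t 21.38 pos [ 0.5725 -0.0074  0.0698] gap 0.028 j [-0.1   0.14  1.71 -0.    1.28  1.45]
```

Call:
servo_tool(
  hand=[85, 85, 85, 85, 85, 85, 85, 85, 85],
  slide=[
    [4, 36, 0],
    [4, 36, 0],
    [4, 36, 0],
    [4, 36, 0],
    [4, 36, 0],
    [4, 36, 0],
    [4, 36, 0],
    [0, 0, 0],
    [0, 0, 0],
  ],
  turn=[
    [0, 0, 0],
    [0, 0, 0],
    [0, 0, 0],
    [0, 0, 0],
    [0, 0, 0],
    [0, 0, 0],
    [0, 0, 0],
    [0, 0, 0],
    [0, 0, 0],
  ],
)

```text
t: 22.5
ee_pos: [0.602, -0.2579, 0.0643]
eef_rot: [-3.141, -0.032, 0.001]
contact_force: [-0.7, -0.2, -0.3]
finger_gap: 0.0847
finger_force: 0.0
```

```bash
python3 plan.py 0.606 -0.2582 -0.021 181.2
```

```text
turn [-0.001  0.001 -0.001] slide mm [ 4.   0.4 85.3]
t 22.5 pos [ 0.602  -0.2579  0.0643] gap 0.0847 j [-0.48  0.37  1.45  0.    1.32  1.07]
```

Call:
servo_tool(
  hand=[85, 85, 85, 85, 85, 85, 85],
  slide=[
    [4, 0, 15],
    [0, 0, 25],
    [0, 0, 20],
    [0, 0, 12],
    [0, 0, 8],
    [0, 0, 5],
    [0, 0, 0],
  ],
  turn=[
    [0, 0, 0],
    [0, 0, 0],
    [0, 0, 0],
    [0, 0, 0],
    [0, 0, 0],
    [0, 0, 0],
    [0, 0, 0],
  ],
)

```text
t: 23.38
ee_pos: [0.6065, -0.2585, -0.0203]
eef_rot: [3.141, 0.032, 0.0]
contact_force: [0.7, 0.1, 0.3]
finger_gap: 0.0848
finger_force: 0.0
```

Call:
servo_tool(
  hand=[70, 62, 56, 45, 45, 45, 45, 45],
  slide=[
    [0, 0, 0],
    [0, 0, 0],
    [0, 0, 0],
    [0, 0, 0],
    [0, 0, 0],
    [0, 0, 0],
    [0, 0, 0],
    [0, 0, 0],
  ],
  turn=[
    [0, 0, 0],
    [0, 0, 0],
    [0, 0, 0],
    [0, 0, 0],
    [0, 0, 0],
    [0, 0, 0],
    [0, 0, 0],
    [0, 0, 0],
  ],
)

```text
t: 24.38
ee_pos: [0.6072, -0.2588, -0.0189]
eef_rot: [3.141, 0.033, 0.002]
contact_force: [-2.4, 2.0, 5.9]
finger_gap: 0.0535
finger_force: 62.4
```

Call:
servo_tool(
  hand=[45, 45, 45, 45, 45, 45, 45],
  slide=[
    [0, 0, -4],
    [0, 0, -10],
    [0, 0, -20],
    [0, 0, -20],
    [0, 0, -6],
    [0, 0, 0],
    [0, 0, 0],
  ],
  turn=[
    [0, 0, 0],
    [0, 0, 0],
    [0, 0, 0],
    [0, 0, 0],
    [0, 0, 0],
    [0, 0, 0],
    [0, 0, 0],
  ],
)

```text
t: 25.25
ee_pos: [0.6058, -0.258, 0.0387]
eef_rot: [-3.141, -0.033, 0.002]
contact_force: [0.4, -0.1, -0.8]
finger_gap: 0.053
finger_force: 62.9
```

```bash
python3 plan.py 0.5703 -0.0894 0.04 181.2;python3 - <<'E'
from h import *;from plant import optics
d=optics.get_image("scene");im=d["frame"].astype(int)
# is the blue cloth visible where the pot stood? 
a=proj(d,[.606,-.258,.002])[0];u,v=a.round().astype(int);print(a,im[v-3:v+4:3,u-6:u+7:3].tolist())
E
```

```text
turn [-0.001  0.001 -0.   ] slide mm [ -31.9 -169.3   -1.3]
t 25.25 pos [ 0.6058 -0.258   0.0387] gap 0.053 j [-0.48  0.4   1.46 -0.    1.28  1.07]
[168.52172231 198.24003207] [[[133, 54, 30], [134, 53, 32], [132, 55, 32], [132, 54, 30], [132, 54, 29]], [[134, 54, 31], [134, 55, 30], [134, 54, 29], [133, 56, 32], [133, 56, 32]], [[133, 55, 32], [134, 53, 30], [134, 55, 31], [134, 55, 32], [132, 54, 30]]]
```

Call:
servo_tool(
  hand=[45, 45, 45, 45, 45, 45, 45],
  slide=[
    [-6, -34, 0],
    [-7, -34, 0],
    [-7, -34, 0],
    [-6, -34, 0],
    [-6, -33, 0],
    [0, 0, 0],
    [0, 0, 0],
  ],
  turn=[
    [0, 0, 0],
    [0, 0, 0],
    [0, 0, 0],
    [0, 0, 0],
    [0, 0, 0],
    [0, 0, 0],
    [0, 0, 0],
  ],
)

```text
t: 26.18
ee_pos: [0.5707, -0.0904, 0.0392]
eef_rot: [3.141, 0.033, -0.001]
contact_force: [-0.9, -0.4, 0.1]
finger_gap: 0.0532
finger_force: 63.0
```

```bash
python3 plan.py 0.5703 -0.0894 -0.011 181.2
```

```text
turn [0.    0.001 0.   ] slide mm [-0.4 -1.  50.2]
t 26.18 pos [ 0.5707 -0.0904  0.0392] gap 0.0532 j [-0.25  0.2   1.7  -0.    1.24  1.3 ]
```

Call:
servo_tool(
  hand=[45, 45, 45, 45, 45, 45, 45],
  slide=[
    [0, -1, 10],
    [0, 0, 15],
    [0, 0, 12],
    [0, 0, 7],
    [0, 0, 2],
    [0, 0, 1],
    [0, 0, 0],
  ],
  turn=[
    [0, 0, 0],
    [0, 0, 0],
    [0, 0, 0],
    [0, 0, 0],
    [0, 0, 0],
    [0, 0, 0],
    [0, 0, 0],
  ],
)

```text
t: 27.05
ee_pos: [0.5713, -0.0891, -0.0069]
eef_rot: [3.141, 0.033, 0.001]
contact_force: [-0.5, 0.0, -0.8]
finger_gap: 0.0535
finger_force: 63.0
```

Call:
servo_tool(
  hand=[45, 45],
  slide=[
    [0, 0, 1.5],
    [0, 0, 0],
  ],
  turn=[
    [0, 0, 0],
    [0, 0, 0],
  ],
)

```text
t: 27.3
ee_pos: [0.5709, -0.089, -0.0088]
eef_rot: [3.141, 0.033, 0.0]
contact_force: [0.2, 0.0, -1.2]
finger_gap: 0.0532
finger_force: 63.0
```

Call:
servo_tool(
  hand=[45, 45],
  slide=[
    [0, 0, 1],
    [0, 0, 0],
  ],
  turn=[
    [0, 0, 0],
    [0, 0, 0],
  ],
)

```text
t: 27.55
ee_pos: [0.5708, -0.089, -0.01]
eef_rot: [-3.141, -0.033, 0.0]
contact_force: [0.3, 0.4, -1.1]
finger_gap: 0.0533
finger_force: 63.0
```

Call:
servo_tool(
  hand=[45, 45, 45],
  slide=[
    [0, 0, 1],
    [0, 0, 1],
    [0, 0, 0],
  ],
  turn=[
    [0, 0, 0],
    [0, 0, 0],
    [0, 0, 0],
  ],
)

```text
t: 27.92
ee_pos: [0.5711, -0.0891, -0.011]
eef_rot: [3.141, 0.033, 0.0]
contact_force: [-3.7, 0.5, 7.5]
finger_gap: 0.0531
finger_force: 63.8
```

Call:
servo_tool(
  hand=[45, 45],
  slide=[
    [0, 0, 1],
    [0, 0, 0],
  ],
  turn=[
    [0, 0, 0],
    [0, 0, 0],
  ],
)

```text
t: 28.18
ee_pos: [0.5711, -0.0891, -0.0111]
eef_rot: [3.141, 0.033, 0.0]
contact_force: [-9.1, 1.4, 16.3]
finger_gap: 0.0535
finger_force: 64.4
```

Call:
servo_tool(
  hand=[68, 68, 68, 68, 68, 68, 60, 50, 50, 50],
  slide=[
    [0, 0, -1],
    [0, 0, 0],
    [0, 0, 0],
    [0, 0, -10],
    [0, 0, -20],
    [0, 0, -30],
    [0, 0, -30],
    [0, 0, -20],
    [0, 0, 0],
    [0, 0, 0],
  ],
  turn=[
    [0, 0, 0],
    [0, 0, 0],
    [0, 0, 0],
    [0, 0, 0],
    [0, 0, 0],
    [0, 0, 0],
    [0, 0, 0],
    [0, 0, 0],
    [0, 0, 0],
    [0, 0, 0],
  ],
)

```text
t: 29.42
ee_pos: [0.5702, -0.0889, 0.0972]
eef_rot: [-3.141, -0.033, 0.002]
contact_force: [-0.5, 0.3, -0.5]
finger_gap: 0.0501
finger_force: 0.0
```

```bash
python3 plan.py 0.5835 -0.3775 0.09 181.2;python3 - <<'E'
from h import *;from plant import optics
import pickle
d=optics.get_image("scene");im=d["frame"]
cv2.imwrite("pics/M.png",im)
# pot rim blob: gray pixels differing from the starting picture near the square bay
s=pickle.load(open("scene.pkl","rb"))
m=(np.abs(im.astype(int)-s["frame"]).sum(2)>40).astype(np.uint8)
u,v=proj(d,[.5703,-.0894,.026])[0].round().astype(int)
w=np.zeros_like(m);w[v-18:v+19,u-30:u+31]=1
n,l,st,c=cv2.connectedComponentsWithStats(m*w)
print((u,v),[(st[i].tolist(),c[i].round(1)) for i in range(1,n) if st[i,4]>20])
P=[[.5703+r*np.cos(a),-.0894+r*np.sin(a),z] for a in np.linspace(0,6.28,40) for r,z in((.028,.044),(.025,.008))]
q=proj(d,P);print('expected box',q.min(0),q.max(0))
E
```

```text
turn [-0.     0.001 -0.   ] slide mm [  7.2 288.8   7.2]
t 29.43 pos [ 0.5702 -0.0889  0.0972] gap 0.0501 j [-0.24  0.14  1.66 -0.    1.35  1.31]
(np.int64(229), np.int64(208)) [([216, 195, 34, 30, 560], array([231.2, 209.3])), ([245, 219, 15, 8, 47], array([253.5, 223.9]))]
expected box [216.12293364 194.721257  ] [240.98626122 220.72669677]
```

Call:
servo_tool(
  hand=[50, 50, 50, 50, 50, 50, 50, 50, 50, 50],
  slide=[
    [1, 36, 0],
    [1, 36, 0],
    [1, 36, 0],
    [1, 36, 0],
    [1, 36, 0],
    [1, 36, 0],
    [1, 36, 0],
    [0, 37, 0],
    [0, 0, 0],
    [0, 0, 0],
  ],
  turn=[
    [0, 0, 0],
    [0, 0, 0],
    [0, 0, 0],
    [0, 0, 0],
    [0, 0, 0],
    [0, 0, 0],
    [0, 0, 0],
    [0, 0, 0],
    [0, 0, 0],
    [0, 0, 0],
  ],
)

```text
t: 30.72
ee_pos: [0.5831, -0.3769, 0.0964]
eef_rot: [-3.139, -0.032, 0.003]
contact_force: [-0.3, -0.4, -0.6]
finger_gap: 0.0499
finger_force: 0.0
```

```bash
python3 plan.py 0.5835 -0.3775 0.004 181.2
```

```text
turn [-0.002  0.002 -0.   ] slide mm [ 0.4  0.6 92.4]
t 30.73 pos [ 0.5831 -0.3769  0.0964] gap 0.0499 j [-0.65  0.44  1.3   0.    1.41  0.9 ]
```

Call:
servo_tool(
  hand=[50, 50, 50, 50, 50, 50, 50],
  slide=[
    [0, 0, 15],
    [0, 0, 25],
    [0, 0, 20],
    [0, 0, 15],
    [0, 0, 10],
    [0, 0, 7],
    [0, 0, 0],
  ],
  turn=[
    [-0.002, 0.002, 0],
    [0, 0, 0],
    [0, 0, 0],
    [0, 0, 0],
    [0, 0, 0],
    [0, 0, 0],
    [0, 0, 0],
  ],
)

```text
t: 31.6
ee_pos: [0.5839, -0.378, 0.0058]
eef_rot: [3.14, 0.033, 0.003]
contact_force: [0.9, 0.3, 0.4]
finger_gap: 0.0502
finger_force: 0.0
```

Call:
servo_tool(
  hand=[42, 35, 30, 26, 18, 18, 18, 18],
  slide=[
    [0, 0, 0],
    [0, 0, 0],
    [0, 0, 0],
    [0, 0, 0],
    [0, 0, 0],
    [0, 0, 0],
    [0, 0, 0],
    [0, 0, 0],
  ],
  turn=[
    [0, 0, 0],
    [0, 0, 0],
    [0, 0, 0],
    [0, 0, 0],
    [0, 0, 0],
    [0, 0, 0],
    [0, 0, 0],
    [0, 0, 0],
  ],
)

```text
t: 32.6
ee_pos: [0.5843, -0.3782, 0.0065]
eef_rot: [3.139, 0.033, 0.004]
contact_force: [-0.5, 0.5, 3.4]
finger_gap: 0.0201
finger_force: 58.7
```

Call:
servo_tool(
  hand=[18, 18, 18, 18, 18, 18, 18],
  slide=[
    [0, 0, -4],
    [0, 0, -11],
    [0, 0, -20],
    [0, 0, -25],
    [0, 0, -15],
    [0, 0, 0],
    [0, 0, 0],
  ],
  turn=[
    [0, 0, 0],
    [0, 0, 0],
    [0, 0, 0],
    [0, 0, 0],
    [0, 0, 0],
    [0, 0, 0],
    [0, 0, 0],
  ],
)

```text
t: 33.48
ee_pos: [0.5834, -0.3775, 0.0803]
eef_rot: [3.14, 0.033, 0.002]
contact_force: [-0.1, 0.6, -0.1]
finger_gap: 0.0201
finger_force: 58.7
```

```bash
python3 plan.py 0.5708 -0.0891 0.08 181.2; python3 - <<'E'
from h import *;from plant import optics
d=optics.get_image("scene");im=d["frame"].astype(int)
# amber pixels (R>>B): where is the vial body
y,x=np.nonzero((im[...,2]-im[...,0]>25)&(im[...,2]<140));
a=proj(d,[[.5835,-.3775,.075],[.5835,-.3775,.115],[.5835,-.3775,.13]]);print(a)
k=(abs(x-a[1,0])<14)&(y>a[1,1]-15)&(y<a[0,1]+12);print(k.sum(),x[k].min(),x[k].max(),y[k].min(),y[k].max())
for r in range(y[k].min(),y[k].max()+1,2): q=x[k][y[k]==r]; print(r,q.min(),q.max(),len(q))
E
```

```text
turn [ 0.001 -0.001 -0.   ] slide mm [  -6.6 -288.6    0.3]
t 33.48 pos [ 0.5834 -0.3775  0.0803] gap 0.0201 j [-0.65  0.45  1.31 -0.    1.37  0.9 ]
[[140.08292585 153.97418821]
 [137.63544341 139.50936175]
 [136.69296107 133.93921205]]
416 124 151 125 156
125 127 146 2Traceback (most recent call last):
  File "<stdin>", line 7, in <module>
    return umr_minimum(a, axis, None, out, keepdims, initial, where)
ValueError: zero-size array to reduction operation minimum which has no identity
```

Call:
servo_tool(
  hand=[18, 18, 18, 18, 18, 18, 18, 18, 18, 18],
  slide=[
    [-1, -36, 0],
    [-1, -36, 0],
    [-1, -36, 0],
    [-1, -36, 0],
    [-1, -36, 0],
    [-1, -36, 0],
    [-1, -36, 0],
    [0, -37, 0],
    [0, 0, 0],
    [0, 0, 0],
  ],
  turn=[
    [0, 0, 0],
    [0, 0, 0],
    [0, 0, 0],
    [0, 0, 0],
    [0, 0, 0],
    [0, 0, 0],
    [0, 0, 0],
    [0, 0, 0],
    [0, 0, 0],
    [0, 0, 0],
  ],
)

```text
t: 34.78
ee_pos: [0.5704, -0.0892, 0.0798]
eef_rot: [3.139, 0.034, 0.001]
contact_force: [-0.0, -0.3, -0.3]
finger_gap: 0.0203
finger_force: 58.8
```

```bash
python3 plan.py 0.5708 -0.0891 0.0175 181.2; python3 - <<'E'
from h import *;from plant import optics
d=optics.get_image("scene");im=d["frame"].astype(int)
a=proj(d,[[.5708,-.0891,.0745],[.5708,-.0891,.110],[.5708,-.0891,.044]]);print(a)
for r in range(int(a[1,1])-4,int(a[0,1])+10,2):
    q=np.nonzero((im[r,205:255,2]-im[r,205:255,0]>20))[0]+205; print(r,(q.min(),q.max(),len(q)) if len(q) else None)
E
```

```text
turn [ 0.002 -0.001  0.   ] slide mm [ 0.4 -0.1 62.3]
t 34.77 pos [ 0.5704 -0.0892  0.0798] gap 0.0203 j [-0.24  0.15  1.68 -0.    1.31  1.31]
[[227.91391162 190.01059653]
 [227.16735879 176.17134101]
 [228.53285916 201.48436328]]
172 None
174 None
176 None
178 (np.int64(223), np.int64(232), 10)
180 (np.int64(224), np.int64(232), 9)
182 (np.int64(224), np.int64(233), 10)
184 (np.int64(224), np.int64(233), 10)
186 (np.int64(224), np.int64(233), 10)
188 (np.int64(224), np.int64(233), 10)
190 (np.int64(224), np.int64(233), 10)
192 (np.int64(225), np.int64(231), 7)
194 None
196 None
198 None
```

Call:
servo_tool(
  hand=[18, 18, 18, 18, 18, 18, 18, 18],
  slide=[
    [0, 0, 12],
    [0, 0, 15],
    [0, 0, 12],
    [0, 0, 10],
    [0, 0, 7],
    [0, 0, 3],
    [0, 0, 0],
    [0, 0, 0],
  ],
  turn=[
    [0, 0, 0],
    [0, 0, 0],
    [0, 0, 0],
    [0, 0, 0],
    [0, 0, 0],
    [0, 0, 0],
    [0, 0, 0],
    [0, 0, 0],
  ],
)

```text
t: 35.83
ee_pos: [0.5714, -0.0892, 0.0221]
eef_rot: [3.139, 0.033, 0.005]
contact_force: [-0.2, 0.5, 0.4]
finger_gap: 0.0202
finger_force: 58.8
```

Call:
servo_tool(
  hand=[18, 18, 18],
  slide=[
    [0, 0, 1.5],
    [0, 0, 1],
    [0, 0, 0],
  ],
  turn=[
    [0, 0, 0],
    [0, 0, 0],
    [0, 0, 0],
  ],
)

```text
t: 36.2
ee_pos: [0.5709, -0.0891, 0.0189]
eef_rot: [3.139, 0.033, 0.003]
contact_force: [-0.4, 0.7, -1.1]
finger_gap: 0.02
finger_force: 58.8
```

Call:
servo_tool(
  hand=[18, 18],
  slide=[
    [0, 0, 1],
    [0, 0, 0],
  ],
  turn=[
    [0, 0, 0],
    [0, 0, 0],
  ],
)

```text
t: 36.45
ee_pos: [0.5709, -0.0892, 0.0179]
eef_rot: [3.14, 0.033, 0.003]
contact_force: [0.5, 0.3, -0.1]
finger_gap: 0.0201
finger_force: 58.8
```

Call:
servo_tool(
  hand=[18, 18],
  slide=[
    [0, 0, 1],
    [0, 0, 0],
  ],
  turn=[
    [0, 0, 0],
    [0, 0, 0],
  ],
)

```text
t: 36.7
ee_pos: [0.5714, -0.0892, 0.0175]
eef_rot: [3.139, 0.033, 0.004]
contact_force: [-0.3, 0.9, 3.1]
finger_gap: 0.0198
finger_force: 59.1
```

Call:
servo_tool(
  hand=[22, 28, 36, 40, 40, 40, 40, 40, 40, 40],
  slide=[
    [0, 0, 0],
    [0, 0, 0],
    [0, 0, 0],
    [0, 0, 0],
    [0, 0, 0],
    [0, 0, -8],
    [0, 0, -20],
    [0, 0, -30],
    [0, 0, -40],
    [0, 0, -40],
  ],
  turn=[
    [0, 0, 0],
    [0, 0, 0],
    [0, 0, 0],
    [0, 0, 0],
    [0, 0, 0],
    [0, 0, 0],
    [0, 0, 0],
    [0, 0, 0],
    [0, 0, 0],
    [0, 0, 0],
  ],
)

```text
t: 37.95
ee_pos: [0.571, -0.089, 0.1581]
eef_rot: [3.139, 0.033, 0.006]
contact_force: [1.0, -0.7, 1.0]
finger_gap: 0.04
finger_force: 0.0
```

```bash
python3 plan.py 0.5 -0.35 0.15 181.2
```

```text
turn [ 0.002 -0.004 -0.   ] slide mm [-76.4 259.5   8.1]
t 37.95 pos [ 0.571  -0.089   0.1581] gap 0.04 j [-0.24  0.09  1.6  -0.    1.45  1.31]
```

Move the arm aside and verify everything numerically (no picture views left).

Call:
servo_tool(
  hand=[40, 40, 40, 40, 40, 40, 40, 40, 40],
  slide=[
    [-10, 37, 0],
    [-11, 37, 0],
    [-11, 37, 0],
    [-11, 37, 0],
    [-11, 37, 0],
    [-11, 37, 0],
    [-11, 37, 0],
    [0, 0, 0],
    [0, 0, 0],
  ],
  turn=[
    [0, 0, 0],
    [0, 0, 0],
    [0, 0, 0],
    [0, 0, 0],
    [0, 0, 0],
    [0, 0, 0],
    [0, 0, 0],
    [0, 0, 0],
    [0, 0, 0],
  ],
)

```text
t: 39.08
ee_pos: [0.5004, -0.3493, 0.1566]
eef_rot: [3.139, 0.032, 0.005]
contact_force: [0.5, 0.1, -0.6]
finger_gap: 0.0396
finger_force: 0.0
```

```bash
python3 - <<'E'
from h import *;from plant import optics
import pickle
t0=pickle.load(open("top.pkl","rb"));t=optics.get_image("top");s=optics.get_image("scene");s0=pickle.load(open("scene.pkl","rb"))
D=lambda a,b:np.abs(cv2.GaussianBlur(a["frame"],(3,3),0).astype(int)-cv2.GaussianBlur(b["frame"],(3,3),0)).sum(2)
m=D(t,t0)
for n,(x0,x1,y0,y1),z in(("NH",(227,251,162,217),.016),("FC",(258,283,167,209),.016),("pot",(286,322,168,206),.044)):
    w=m[y0:y1,x0:x1]>35; y,x=np.nonzero(w); c=[(x.min()+x.max())/2+x0,(y.min()+y.max())/2+y0]
    print(n,w.sum(),'px box',x.min()+x0,x.max()+x0,y.min()+y0,y.max()+y0,'len',(y.max()-y.min())/414*1.07,unproj(t,c,z)[:2])
    print('\n'.join(''.join('#' if v else '.' for v in r) for r in w[::2]))
im=s["frame"].astype(int);q=np.argwhere((im[185:225,210:250,2]-im[185:225,210:250,0]>20));print('vial amber rows/cols',q.min(0)+[185,210],q.max(0)+[185,210],proj(s,[[.571,-.089,.011],[.571,-.089,.053],[.571,-.089,.067]]))
# look-alikes: changed pixels around them
ms=D(s,s0);m=D(t,t0)
print('changes beaker/scissors/scalpel top',(m[155:180,150:185]>60).sum(),(m[222:275,103:142]>60).sum(),(m[165:212,118:136]>60).sum())
E
```

```text
NH 916 px box 227 250 164 213 len 0.12664251207729468 [0.56675564 0.0771161 ]
........................
...........###..........
........##.####.........
........##.####.........
........##.####.........
...#######.####.........
###########.............
##################......
########################
########################
########################
########################
########################
########################
########################
########################
########################
########################
########################
########################
########################
########################
#####........##..#######
###.##....###.###..#..#.
###.#########..#########
#.....######.....#####..
........................
........................
FC 795 px box 258 282 168 208 len 0.10338164251207729 [ 0.56707709 -0.00530229]
.........................
............###..........
.......####.####.........
.......###....##.........
.......###....###........
#####.#####.#..##........
##############...........
########################.
########################.
########
[... 564 characters left out ...]
....
########..###....#...##..###........
#########.############.##.###.......
#########..###########..#.####......
##########.#..########..#..###......
##############.######...#..###......
#################.........####......
#####################..##.###.......
##########################....####..
###########################..#######
############################.#######
############################.#######
####################################
####################################
####################################
vial amber rows/cols [200 224] [208 234] [[229.15329744 213.54168967]
 [228.32448864 198.19005863]
 [228.03990896 192.91892454]]
changes beaker/scissors/scalpel top 242 1854 128
```

```bash
python3 - <<'E'
from h import *;from plant import optics,robot
import pickle
t0=pickle.load(open("top.pkl","rb"))["frame"];t=optics.get_image("top")["frame"]
for n,(x0,x1,y0,y1) in dict(beaker=(150,182,155,180),scissors=(103,142,222,275),scalpel=(118,136,165,212)).items():
    r=cv2.matchTemplate(t[y0-10:y1+10,x0-10:x1+10],t0[y0:y1,x0:x1],cv2.TM_CCOEFF_NORMED);_,v,_,l=cv2.minMaxLoc(r);print(n,round(v,2),np.array(l)-10)
E
```

```text
beaker 0.88 [0 0]
scissors 0.97 [0 0]
scalpel 0.87 [0 0]
```

```bash
python3 -c "
from plant import robot
print(robot.finish_job())"
```

```text
the job is handed in; nothing more can be done
None
```

The tray is packed and handed in: needle holder, forceps and pot are in their bays, the vial stands in the pot, and the scissors, scalpel handle and beaker show no movement in the final image check; the hand-in returned no verdict.

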